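# Pack the finished lens assemblies and latch the transport case

## Robot

A 6-joint arm with a two-finger parallel gripper is mounted at the origin on the work surface. World frame = base frame: x ahead of the robot, y to its left, z up, the work surface at z = 0. Lengths are in m, angles in rad, forces in N, time in s.
With the tool pointing down it reaches from about 0.325 to 0.775 m from the base axis. Payload 5.5 kg.
Tool frame: the origin (TCP) lies between the finger pads; the fingertips stand 8 mm ahead of it and the grasp point (between the pads) lies 11 mm behind it (tcp_to_tips is the distance from the TCP to the fingertips, in m); z points along the fingers, y is the direction in which the jaws open and shut (so a half turn about z gives the same grasp; the last joint's range is limited). The gripper opens to 88 mm and grips with 3 to 60 N. Pads are 20 mm wide; open, the fingers measure 115 mm over their backs; the gripper's body (75 mm by 178 mm) begins 61 mm behind the grasp point.
Start: joints at [-0.057, 0.091, 1.231, -0, 1.82, -0.057], TCP at [0.6, -0, 0.206] pointing down, gripper open.
Joint ranges: [-2.87, 2.87], [-0.86, 2.18], [0.17, 2.46], [-1.51, 4.65], [0.06, 2.69], [-2.65, 2.65]. Speed limits (rad/s): [2.57, 2.57, 3.01, 3.14, 3.14, 3.14].

## Interface

Orientations are given as a unit quaternion [w, x, y, z].
In Python, from bench import * gives the robot as it stands. Calls block until the motion is done:
- move_to(position, orientation): joint-space move of the TCP to a pose.
- move_l(position, speed=0.15, orientation=None): straight line of the TCP; orientation=None keeps the orientation; speed is the mean speed in m/s.
- movej(angles): joint-space move.
- gripper_open() and close(): open the fingers fully, or close them until they stop; the grip force is fixed at half the most.
- hold(seconds).
- inverse_kinematics(position, orientation): joint angles nearest the present ones, or None.
- state(): the state.
- get_image(name): name is "scene" or "side" or "wrist"; returns a dict with "frame" (480x640x3 uint8, blue, green, red), "depth" (480x640 float32, m along the optical axis (not along the pixel's ray), 0 where there is no reading), "camera_matrix" (3x3 intrinsics, pixels), "view" (4x4, takes a point from world to camera coordinates). Camera axes: x right, y up, looking along -z (the intrinsics and any distortion apply to the point x, -y, -z); pixel columns grow to the right and rows downward; lengths in m; the calibration is good to about 2 mm. A picture is of the moment at which its call begins.
A pose or a line that the arm cannot do raises IKError and nothing moves.
- job_done(): hands the job in, once; it reports no verdict.
The state is a dict: "time": time; "joint_pos": joint angles; "dq": joint speeds; "joint_torque": joint torques, N m; "ee_pos": TCP position; "ee_rot": TCP orientation; "ft_force": force on the tool from outside, world axes, zero at the start; "moment": the same for the moment, N m; "finger_gap": finger opening in m.
Only numpy, scipy, OpenCV 4.12 (cv2) and the standard library are available. Lean on these libraries where they do the work, as an engineer would, in place of code of your own. Each camera call takes 0.05 s, during which the arm holds its last target. There are 200 camera calls.

## Task

Pack every finished lens assembly on the bench, and the white desiccant canister, into the open black transport case, each standing upright and one to a cell. When all are in, swing the lid fully shut without slamming it, then press both front latches flat down against the case. Leave everything else on the bench as it lies.

Things in the scene. Friction and masses are not known exactly. Their poses are not given: they have to be found in the camera images.
- lens1: a lens assembly, 66 mm tall, standing on the mat: dark metal barrel with a foot flange 48 mm across (lowest 8 mm), a neck 30 mm across (up to 40 mm) and a front ring 36 mm across (40 to 66 mm up) with glass in its top; 160 g give or take. Origin: centre of its underside, z up along the barrel. Three to five of the five are present (None: absent)
- lens2: a lens assembly, 66 mm tall, standing on the mat: dark metal barrel with a foot flange 48 mm across (lowest 8 mm), a neck 30 mm across (up to 40 mm) and a front ring 36 mm across (40 to 66 mm up) with glass in its top; 160 g give or take. Origin: centre of its underside, z up along the barrel. Three to five of the five are present (None: absent)
- lens3: a lens assembly, 66 mm tall, standing on the mat: dark metal barrel with a foot flange 48 mm across (lowest 8 mm), a neck 30 mm across (up to 40 mm) and a front ring 36 mm across (40 to 66 mm up) with glass in its top; 160 g give or take. Origin: centre of its underside, z up along the barrel. Three to five of the five are present (None: absent)
- lens4: a lens assembly, 66 mm tall, standing on the mat: dark metal barrel with a foot flange 48 mm across (lowest 8 mm), a neck 30 mm across (up to 40 mm) and a front ring 36 mm across (40 to 66 mm up) with glass in its top; 160 g give or take. Origin: centre of its underside, z up along the barrel. Three to five of the five are present (None: absent)
- lens5: a lens assembly, 66 mm tall, standing on the mat: dark metal barrel with a foot flange 48 mm across (lowest 8 mm), a neck 30 mm across (up to 40 mm) and a front ring 36 mm across (40 to 66 mm up) with glass in its top; 160 g give or take. Origin: centre of its underside, z up along the barrel. Three to five of the five are present (None: absent)
- case: black transport case, immovable; outside 214 (x) by 124 mm (y), base 40 mm high, walls 4, floor 5 mm. Six open cells of 66 (x) by 56 mm (y), centres at x = -70, 0, 70 and y = -30, 30 mm from the case's centre; 4 mm dividers, tops 30 mm above the mat. Origin: centre of the underside. Lid hinge on the +y side; latches on the -y side, the front, where a folded handle and ribs stand out up to 8 mm
- lid (a joint): angle of the lid: 0 shut, about 2 rad open, leaning back beyond the hinge. Stiff hinge (friction 0.28 N m; the lid weighs 320 g), stays where it is left. The lid is a tray 214 x 124 mm, 50 mm deep outside: the shut case is 90 mm high, with 15 mm to spare above the lenses
- lid_hinge (a point): middle of the lid's hinge axis, which runs along the case's x: 64 mm towards +y from the case's centre, 40 mm above the mat; fixed. The lid's front wall lies 126 mm from this axis; shut, the lid's top is 50 mm above it
- latch_a (a joint): angle of the grey draw latch at the -x end of the lid's front: 0 flat down against the case's front, its hook under a rib of the base and holding the lid; 1.57 sticking straight out. Pressed flat before the lid is shut, its hook would land on the rib and keep the lid up. Plate 30 mm wide, 5 mm thick, reaching 42 mm from its pivot; stiff (0.05 N m), stays where it is left
- latch_a_tip (a point): middle of the free end of latch_a, on its outer face. The latch's pivot axis runs along the case's x on the lid: with the lid shut 75 mm towards -x and 71 mm in front (-y) of the case's centre, 62 mm above the mat
- latch_b (a joint): angle of the grey draw latch at the +x end of the lid's front: 0 flat down against the case's front, its hook under a rib of the base and holding the lid; 1.57 sticking straight out. Pressed flat before the lid is shut, its hook would land on the rib and keep the lid up. Plate 30 mm wide, 5 mm thick, reaching 42 mm from its pivot; stiff (0.05 N m), stays where it is left
- latch_b_tip (a point): middle of the free end of latch_b, on its outer face. The latch's pivot axis runs along the case's x on the lid: with the lid shut 75 mm towards +x and 71 mm in front (-y) of the case's centre, 62 mm above the mat
- canister: a white plastic desiccant canister with a drilled top, 44 mm across, 58 mm tall, 80 g, standing upright on the mat. Origin: centre of its underside, z up. Always present
- frame: bystander: a brass-coloured rectangular housing casting, 130 x 106 x 23 mm. Origin: centre of its underside
- spacer: bystander: a bare aluminium ring, 60 mm across, 7 mm high. Origin: centre of its underside
- clip: bystander: a small red plastic connector block, 22 x 18 x 32 mm. Origin: centre of its underside
- solvent: bystander: an amber bottle with a white cap, 44 mm across, 95 mm high. Origin: centre of its underside
- dish: bystander: a shallow steel dish, 72 mm across, 20 mm high. Origin: centre of its underside
- driver: bystander: a screwdriver lying down, 170 mm long, along its own x
- cap: bystander: a plain black round dust cap, 40 mm across and 11 mm high, lying among the lens assemblies. Origin: centre of its underside
Not all that is in view belongs to the job. Leave any turquoise look-alike of the lens3 alone. Leave any yellow look-alike of the lens1 alone.

How it is judged:
By the outcome, as a careful person would: the job done as asked, in the order asked, and still so for the second after the job is handed in, with the robot touching nothing.
Of lens1, lens2, lens3, lens4, lens5 only 3 to 5 are there at a start; the rules pass over those that are not, and their reading is None.
At some moment in a run one of lens1, lens2, lens3, lens4, lens5 may be knocked a few centimetres aside while the robot is not near it.
Once in a run the grip may slacken for a moment while it holds something.
It also fails if it takes over 208 s, if anything falls off the work surface, if the arm or the gripper's body presses on something with over 40 N, if the wrist force passes 120 N, or if a joint passes its speed limit or range.

## Working session

There is one attempt and no reset: what is moved stays moved. The work goes in short steps, each a Python script; the robot and the scene stay as the last script left them, time stands still between calls to the robot, and variables do not carry over. Pictures are saved under pics/ and viewed, about 12 in all and at most 16, crops included, and the job is handed in when it is done.

```bash
ls; mkdir -p pics; cat > h.py <<'E'
from bench import *
import numpy as np, cv2
def snap(n,fn=None):
    im=get_image(n)
    if fn: cv2.imwrite('pics/'+fn,im['frame'])
    return im
def cloud(im):
    K=np.array(im['camera_matrix']);V=np.array(im['view']);d=im['depth']
    v,u=np.mgrid[:480,:640]
    p=np.stack([(u-K[0,2])/K[0,0]*d,-(v-K[1,2])/K[1,1]*d,-d],-1)
    w=(p-V[:3,3])@V[:3,:3]
    w[d==0]=np.nan
    return w
E
python3 - <<'E'
from h import *
for n in ['scene','side','wrist']:
    im=snap(n,n+'0.png'); w=cloud(im); np.savez('pics/'+n+'0.npz',w=w,f=im['frame'],K=im['camera_matrix'],V=im['view'])
    print(n,np.array(im['view']).round(3).tolist(),im['camera_matrix'],(im['depth']>0).mean(),im.keys())
print(state())
E
```

```text
pics
scene [[0.016, 1.0, -0.007, 0.141], [-0.733, 0.016, 0.68, 0.359], [0.68, -0.006, 0.733, -1.458], [0.0, 0.0, 0.0, 1.0]] [[472.08845405   0.         325.91415604]
 [  0.         472.08845405 235.0072774 ]
 [  0.           0.           1.        ]] 0.9959537760416667 dict_keys(['frame', 'depth', 'camera_matrix', 'view'])
side [[0.974, -0.225, 0.016, -0.564], [0.132, 0.624, 0.77, -0.029], [-0.183, -0.748, 0.638, -0.886], [0.0, 0.0, 0.0, 1.0]] [[440.85745567   0.         324.41746628]
 [  0.         440.85745567 233.64261989]
 [  0.           0.           1.        ]] 0.9958235677083334 dict_keys(['frame', 'depth', 'camera_matrix', 'view'])
wrist [[1.0, -0.001, -0.002, -0.6], [0.0, 0.958, -0.286, 0.034], [0.002, 0.286, 0.958, -0.391], [0.0, 0.0, 0.0, 1.0]] [[424.36108483   0.         321.56840143]
 [  0.         424.36108483 234.53618289]
 [  0.           0.           1.        ]] 0.996083984375 dict_keys(['frame', 'depth', 'camera_matrix', 'view'])
{'time': 0.15, 'joint_pos': array([-5.67217532e-02,  9.16888888e-02,  1.23159131e+00,  1.59321794e-05,
        1.81977988e+00, -5.66445918e-02]), 'dq': array([ 0.00144477, -0.00225895, -0.00542935, -0.00213824, -0.00086098,
       -0.00103453]), 'joint_torque': array([ 1.35033202e-03, -4.47044814e+01, -4.06907630e+01,  6.99103042e-02,
        2.74600578e-02, -1.16549641e-04]), 'ee_pos': array([5.99762980e-01, 4.28430251e-06, 2.05474995e-01]), 'ee_rot': array([-5.52513808e-04,  7.07132487e-01,  7.07080694e-01, -4.82826543e-04]), 'ft_force': array([-0.13926987,  0.13661483, -0.02382365]), 'moment': array([-0.02985944, -0.00088065,  0.00756888]), 'finger_gap': 0.08790023036961848}
```

View pics/scene0.png

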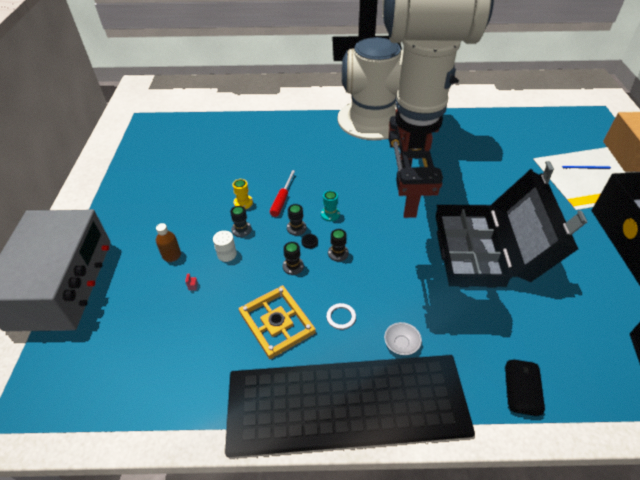

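View pics/side0.png

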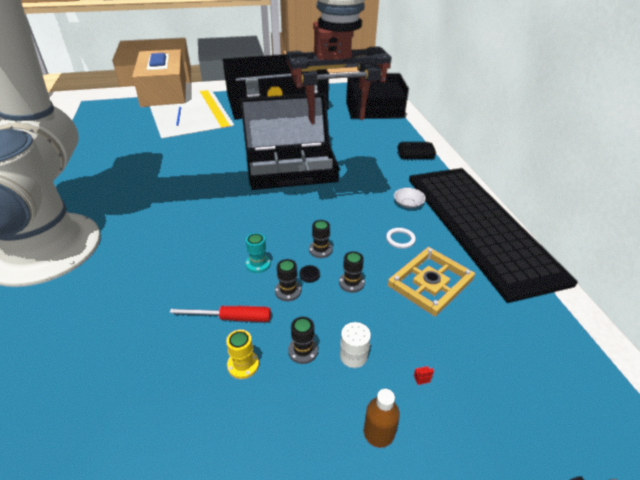

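Scene picture: four dark lenses at (239,220), (295,218), (291,257) and (338,243). The canister is at (224,246) and the case at (475,245). Possible confusions are the yellow look-alike (241,193), the turquoise look-alike (330,205), the cap (310,241) and the dark frame boss (277,320). I'll measure with depth next.

```bash
cat >> h.py <<'E'
def tops(w,f,zlo,zhi,amin=25,roi=None):
    m=((w[...,2]>zlo)&(w[...,2]<zhi)&(w[...,0]>.2)&(w[...,0]<.8)).astype(np.uint8)
    n,l,s,c=cv2.connectedComponentsWithStats(m,connectivity=4)
    o=[]
    for i in range(1,n):
        if s[i,4]>=amin:
            p=w[l==i]; (cx,cy),r=cv2.minEnclosingCircle(p[:,:2].astype(np.float32))
            o.append((c[i].round(),s[i,4],np.r_[p.mean(0),p[:,2].max()].round(4),(round(cx,4),round(cy,4),round(r,4)),f[l==i].mean(0).round()))
    return o
E
python3 - <<'E'
from h import *
for n in ['scene','side']:
    d=np.load(f'pics/{n}0.npz'); w=d['w']; print(n, 'table z',np.nanmedian(w[300:330,150:170,2]))
    print('--tops .045-.09')
    for o in tops(w,d['f'],.05,.10): print(*o)
    f=d['f']
d=np.load('pics/scene0.npz');w=d['w']
for (u,v) in [(440,207),(440,228),(445,280),(505,282),(503,245),(470,207),(545,165),(582,232),(547,172),(574,221)]:
    print(u,v,w[v,u].round(3))
f=d['f']; cv2.imwrite('pics/crop.png',np.hstack([cv2.resize(f[170:300,190:360],(510*4//5,390*4//5),interpolation=2),cv2.resize(f[160:300,425:595],(380,312),interpolation=2)]))
E
```

```text
scene table z -0.0011478692647108766
--tops .045-.09
[632. 141.] 443 [0.2372 0.662  0.0768 0.0998] (0.2374, 0.6694, 0.0397) [ 50.  89. 124.]
[622. 214.] 1099 [0.5045 0.5166 0.0741 0.1   ] (0.5078, 0.5168, 0.0941) [10. 29. 37.]
[631. 186.] 248 [0.4168 0.577  0.0787 0.0998] (0.4182, 0.5736, 0.0353) [9. 9. 9.]
[239. 186.] 164 [ 0.3759 -0.3587  0.0621  0.0699] (0.3723, -0.3601, 0.0192) [ 31. 130. 123.]
[533. 227.] 2227 [0.5383 0.3045 0.0754 0.1   ] (0.5429, 0.2855, 0.1154) [67. 62. 58.]
[330. 198.] 174 [ 0.4225 -0.1388  0.0618  0.0677] (0.4188, -0.1386, 0.0197) [ 93. 110.  17.]
[637. 203.] 32 [0.4575 0.5804 0.0623 0.0653] (0.4587, 0.5846, 0.0175) [123. 114. 111.]
[295. 211.] 192 [ 0.4684 -0.2207  0.0623  0.069 ] (0.4636, -0.2234, 0.0206) [46. 62. 30.]
[238. 213.] 197 [ 0.4701 -0.3527  0.0618  0.0686] (0.4666, -0.3535, 0.019) [45. 62. 33.]
[ 60. 285.] 2324 [ 0.6782 -0.6762  0.0778  0.1   ] (0.6232, -0.7182, 0.1351) [42. 41. 39.]
[164. 237.] 351 [ 0.55   -0.5029  0.0704  0.0979] (0.5437, -0.5054, 0.0218) [ 69.  92. 115.]
[338. 237.] 214 [ 0.5502 -0.1242  0.0624  0.0689] (0.5458, -0.1232, 0
[... 1516 characters left out ...]
0.0701] (0.4611, -0.3539, 0.0187) [58. 71. 44.]
[355. 335.] 608 [ 0.5376 -0.3823  0.0576  0.0604] (0.5384, -0.3797, 0.0224) [239. 241. 239.]
[239. 343.] 540 [ 0.367  -0.3639  0.0644  0.0702] (0.3663, -0.359, 0.0191) [ 55. 152. 144.]
[383. 411.] 1048 [ 0.5346 -0.5134  0.0726  0.0973] (0.5379, -0.5074, 0.0219) [ 93. 122. 152.]
[577. 478.] 42 [ 0.7086 -0.642   0.0949  0.0987] (0.7081, -0.6421, 0.008) [74. 61. 40.]
440 207 [0.434 0.127 0.036]
440 228 [0.493 0.118 0.024]
445 280 [0.627 0.109 0.   ]
505 282 [0.647 0.231 0.016]
503 245 [0.562 0.243 0.039]
470 207 [0.433 0.2   0.034]
545 165 [ 0.236  0.459 -0.001]
582 232 [ 0.49   0.463 -0.   ]
547 172 [0.472 0.327 0.172]
574 221 [0.615 0.333 0.167]
```

View pics/crop.png

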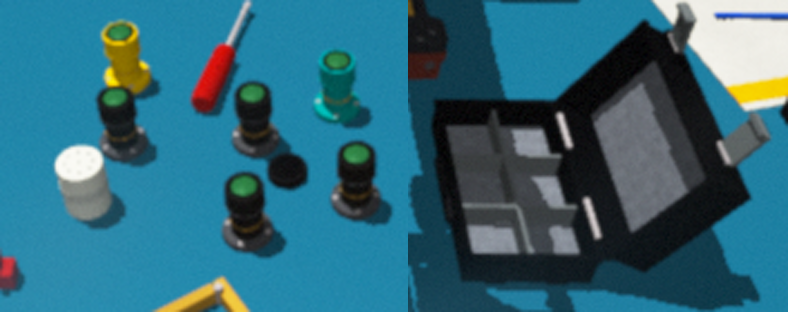

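The crop confirms four dark, finished lenses, with the yellow and turquoise look-alikes and the cap distinct. Next is the case pose, from a wrist view above it.

```bash
python3 - <<'E'
from h import *
Q=[0,.70710678,.70710678,0]
move_to([.53,.10,.26],Q); print(state()['time'])
im=snap('wrist','w1.png'); w=cloud(im); np.savez('pics/w1.npz',w=w,f=im['frame'])
S=[(w,'wrist')]+[(np.load(f'pics/{n}0.npz')['w'],n) for n in('scene','side')]
for w,n in S:
    m=(w[...,2]>.034)&(w[...,2]<.045)&(w[...,0]>.38)&(w[...,0]<.68)&(w[...,1]>.09)&(w[...,1]<.27)
    m=cv2.morphologyEx(m.astype(np.uint8),cv2.MORPH_OPEN,np.ones((2,2)))
    k,l,s,_=cv2.connectedComponentsWithStats(m); i=1+s[1:,4].argmax() 
    p=w[m>0]; print(n,len(p),np.median(p[:,2]),cv2.minAreaRect(p[:,:2].astype(np.float32)),cv2.minAreaRect(w[l==i][:,:2].astype(np.float32)))
    # front edge: fit extreme -y per x bin
E
```

```text
0.7417
wrist 12652 nan ((0.5398419499397278, 0.17988762259483337), (0.16485798358917236, 0.2258928418159485), 82.75753784179688) ((0.5401236414909363, 0.18721795082092285), (0.159039705991745, 0.2395068258047104), 87.79930114746094)
scene 1368 nan ((0.5396655797958374, 0.19419345259666443), (0.16285395622253418, 0.22030587494373322), 88.75416564941406) ((0.5396655797958374, 0.19419345259666443), (0.16285395622253418, 0.22030587494373322), 88.75416564941406)
side 856 nan ((0.5466054677963257, 0.21251866221427917), (0.2067234367132187, 0.2342761904001236), 87.98338317871094) ((0.5466054677963257, 0.21251866221427917), (0.2067234367132187, 0.2342761904001236), 87.98338317871094)
```

View pics/w1.png

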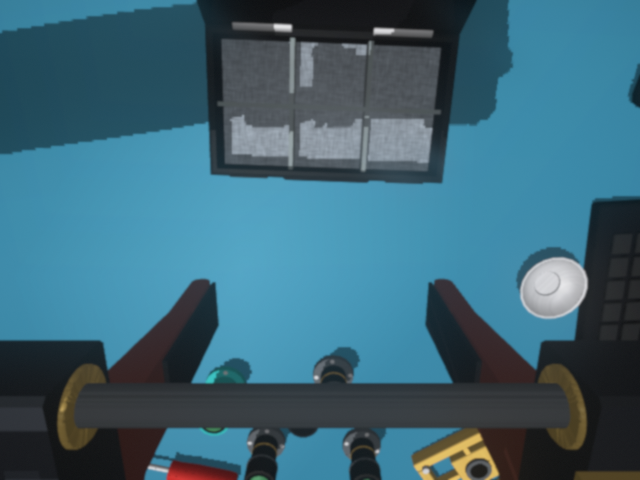

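```bash
python3 - <<'E'
from h import *
for n in ['w1','scene0']:
    w=np.load(f'pics/{n}.npz')['w']; z=w[...,2]
    m=(z>.035)&(z<.046)&(w[...,0]>.40)&(w[...,0]<.68)&(w[...,1]>.09)&(w[...,1]<.27); p=w[m]
    print(n)
    for y in np.arange(.12,.26,.01):
        q=p[abs(p[:,1]-y)<.005]
        if len(q)>4: print('y %.3f xmin %.4f xmax %.4f mid %.4f w %.4f'%(y,q[:,0].min(),q[:,0].max(),(q[:,0].min()+q[:,0].max())/2,np.ptp(q[:,0])))
    for x in np.arange(.44,.66,.02):
        q=p[(abs(p[:,0]-x)<.004)&(p[:,1]<.17)]
        d=w[(z>.026)&(z<.033)&(abs(w[...,0]-x)<.004)&(w[...,1]>.14)&(w[...,1]<.21)]
        if len(q)>2: print('x %.3f ymin %.4f ymax %.4f'%(x,q[:,1].min(),q[:,1].max()), 'div n %d y %.4f'%(len(d),np.median(d[:,1]) if len(d) else 0))
E
```

```text
w1
y 0.120 xmin 0.4255 xmax 0.6448 mid 0.5352 w 0.2193
y 0.130 xmin 0.4261 xmax 0.6450 mid 0.5355 w 0.2190
y 0.140 xmin 0.4266 xmax 0.6454 mid 0.5360 w 0.2188
y 0.150 xmin 0.4265 xmax 0.6456 mid 0.5361 w 0.2192
y 0.160 xmin 0.4275 xmax 0.6464 mid 0.5369 w 0.2189
y 0.170 xmin 0.4272 xmax 0.6463 mid 0.5368 w 0.2191
y 0.180 xmin 0.4282 xmax 0.6466 mid 0.5374 w 0.2183
y 0.190 xmin 0.4283 xmax 0.6472 mid 0.5377 w 0.2189
y 0.200 xmin 0.4286 xmax 0.6478 mid 0.5382 w 0.2192
y 0.210 xmin 0.4291 xmax 0.6479 mid 0.5385 w 0.2188
y 0.220 xmin 0.4294 xmax 0.6486 mid 0.5390 w 0.2192
y 0.230 xmin 0.4296 xmax 0.6486 mid 0.5391 w 0.2190
y 0.240 xmin 0.4300 xmax 0.6492 mid 0.5396 w 0.2192
y 0.250 xmin 0.4305 xmax 0.6438 mid 0.5371 w 0.2133
y 0.260 xmin 0.4368 xmax 0.6442 mid 0.5405 w 0.2074
x 0.440 ymin 0.1192 ymax 0.1253 div n 41 y 0.1831
x 0.460 ymin 0.1182 ymax 0.1243 div n 43 y 0.1822
x 0.480 ymin 0.1172 ymax 0.1236 div n 41 y 0.1813
x 0.500 ymin 0.1162 ymax 0.1229 div n 326 y 0.1756
x 0.520 ymin 0.1153 ymax 0.1222 div n 36 y 0.1800
x 0.540 ymin 0.1153 ymax 0.1212 div n 37 y 0.1796
x 0.560 ymin 0.1
[... 863 characters left out ...]
78
y 0.240 xmin 0.4323 xmax 0.6505 mid 0.5414 w 0.2182
y 0.250 xmin 0.4306 xmax 0.6492 mid 0.5399 w 0.2186
y 0.260 xmin 0.4355 xmax 0.6490 mid 0.5422 w 0.2135
x 0.440 ymin 0.1175 ymax 0.1696 div n 23 y 0.1851
x 0.460 ymin 0.1166 ymax 0.1224 div n 4 y 0.1810
x 0.480 ymin 0.1160 ymax 0.1213 div n 5 y 0.1805
x 0.500 ymin 0.1155 ymax 0.1220 div n 19 y 0.1574
x 0.520 ymin 0.1154 ymax 0.1207 div n 4 y 0.1788
x 0.540 ymin 0.1147 ymax 0.1203 div n 5 y 0.1795
x 0.560 ymin 0.1120 ymax 0.1201 div n 6 y 0.1772
x 0.580 ymin 0.1135 ymax 0.1181 div n 19 y 0.1785
x 0.600 ymin 0.1111 ymax 0.1181 div n 4 y 0.1769
x 0.620 ymin 0.1106 ymax 0.1171 div n 6 y 0.1754
x 0.640 ymin 0.1101 ymax 0.1700 div n 4 y 0.1662
```

```bash
cat >> h.py <<'E'
from scipy.spatial.transform import Rotation as R
YAW=-.0385; C0=np.array([.538,.1795])
def quat(psi): 
    q=(R.from_euler('z',psi)*R.from_quat([.70710678,.70710678,0,0])).as_quat(); return [q[3],q[0],q[1],q[2]]
def case(x,y,z): # case frame -> world
    c,s=np.cos(YAW),np.sin(YAW); return np.array([C0[0]+c*x-s*y, C0[1]+s*x+c*y, z])
def find(n,xy,h,r=.04):
    w=cloud(get_image(n)); m=(np.hypot(w[...,0]-xy[0],w[...,1]-xy[1])<r+.02)&(w[...,2]>h-.007)&(w[...,2]<h+.008)
    k,l,s,_=cv2.connectedComponentsWithStats(m.astype(np.uint8),connectivity=4); best=None
    for i in range(1,k):
        if s[i,4]<60: continue
        p=w[l==i]; c,rad=cv2.minEnclosingCircle(p[:,:2].astype(np.float32)); c=np.array(c); d=np.hypot(*(c-xy))
        if d<r and .015<rad<.027 and (best is None or d<best[0]): best=(d,c,rad,s[i,4],np.median(p[:,2]))
    return best
def st(tag):
    s=state(); print(tag,'t%.1f'%s['time'],'ee',s['ee_pos'].round(4),'F',s['ft_force'].round(2),'gap %.4f'%s['finger_gap']); return s
def pick(xy,h,zt,gap):
    xy=np.array(xy); q=quat(YAW)
    move_to([*xy,.20],q)
    b=find('wrist',xy,h); print('wrist',b,'scene',find('scene',xy,h))
    if b is None: raise SystemExit('not found')
    xy=b[1]
    move_to([*xy,.12],q)
    b=find('wrist',xy,h,.02); print('near',b)
    move_l([*xy,zt],.1); close(); s=st('closed')
    if abs(s['finger_gap']-gap)>.005: raise SystemExit('bad grip')
    move_l([*xy,.165],.12); st('lifted')
def place(cx,cy,zt,gap,psi=YAW):
    q=quat(psi); p=case(cx,cy,.165)
    pre=case(cx,-.08,.165)
    move_l(pre,.25,q); move_l(p,.15); s=st('over')
    if abs(s['finger_gap']-gap)>.005: raise SystemExit('lost grip')
    move_l([*p[:2],zt+.02],.12); hold(.2); f0=state()['ft_force'][2]; z=zt+.02
    while z>zt-.0015:
        z-=.0015; move_l([*p[:2],z],.03); s=state()
        if abs(s['ft_force'][2]-f0)>2.5: break
    st('down (expected z %.4f)'%zt)
    gripper_open(); move_l([*p[:2],.165],.15); st('released')
E
python3 - <<'E'
from h import *
pick([.540,-.380],.058,.047,.044)
place(.070,.030,.052,.044)
snap('wrist','p1.png')
E
```

```text
wrist (np.float64(0.001046227919243544), array([ 0.54053801, -0.37910271]), 0.0220300555229187, np.int32(2384), np.float64(0.05770127165194623)) scene (np.float64(0.002206583646735804), array([ 0.54207194, -0.380759  ]), 0.024082204326987267, np.int32(248), np.float64(0.0556737806940165))
near (np.float64(0.00011842718834789439), array([ 0.54063004, -0.37902817]), 0.022015854716300964, np.int32(4012), np.float64(0.05771584641057323))
closed t5.3 ee [ 0.5405 -0.3791  0.047 ] F [0.55 0.35 1.1 ] gap 0.0005bad grip
```

```bash
python3 - <<'E'
from h import *
print(find('scene',[.54,-.38],.058))
a=snap('wrist')['frame'];b=snap('side')['frame'][180:420,200:520]
cv2.imwrite('pics/p1.png',np.hstack([cv2.resize(a,(400,300)),cv2.resize(b,(400,300))]))
E
```

```text
(np.float64(0.004542186493153704), array([ 0.54441071, -0.37891504]), 0.021815232932567596, np.int32(156), np.float64(0.05569491015449175))
```

View pics/p1.png

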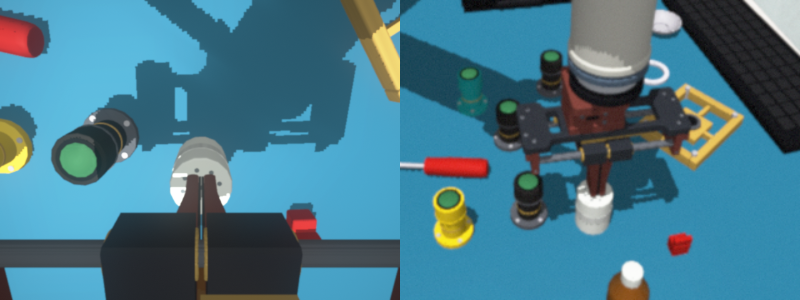

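```bash
python3 - <<'E'
from h import *
im=get_image('wrist'); w=cloud(im); f=im['frame'].astype(int)
wh=(f.min(2)>150)&(w[...,2]<.09)
p=w[wh]; print('white z pct',np.percentile(p[:,2],[1,25,50,90,99,100]).round(4)); t=p[p[:,2]>.052]; print(len(t),cv2.minEnclosingCircle(t[:,:2].astype(np.float32)))
# finger: reddish/dark pixels near column 300-350
m=(f[...,2]>f[...,0]+5)&(f.max(2)<150); m[:,:260]=0;m[:,380:]=0
q=w[m]; q=q[(q[:,2]<.13)&(abs(q[:,0]-.5405)<.03)&(abs(q[:,1]+.379)<.03)]; print(len(q),np.percentile(q[:,2],[0,1,5,20,50]).round(4),q[q[:,2].argmin()].round(4))
for v in range(270,345,6): print(v,w[v,[300,315,322,330,345]].round(3).tolist())
E
```

```text
white z pct [0.0002 0.057  0.0576 0.0584 0.0592 0.0897]
3678 ((0.5406312346458435, -0.37901797890663147), 0.021893691271543503)
2991 [0.0569 0.0642 0.0677 0.0783 0.0959] [ 0.5507 -0.3714  0.0569]
270 [[0.532, -0.366, 0.057], [0.539, -0.365, 0.058], [0.542, -0.366, 0.058], [0.545, -0.366, 0.058], [0.551, -0.366, 0.058]]
276 [[0.532, -0.368, 0.057], [0.538, -0.368, 0.058], [0.541, -0.368, 0.058], [0.545, -0.368, 0.058], [0.551, -0.369, 0.057]]
282 [[0.533, -0.367, 0.067], [0.539, -0.367, 0.067], [0.541, -0.371, 0.058], [0.545, -0.368, 0.066], [0.551, -0.371, 0.059]]
288 [[0.533, -0.367, 0.073], [0.539, -0.367, 0.073], [0.541, -0.373, 0.059], [0.545, -0.368, 0.072], [0.551, -0.374, 0.058]]
294 [[0.533, -0.367, 0.078], [0.539, -0.367, 0.078], [0.541, -0.376, 0.058], [0.544, -0.367, 0.079], [0.55, -0.368, 0.077]]
300 [[0.533, -0.367, 0.084], [0.539, -0.367, 0.084], [0.541, -0.38, 0.058], [0.544, -0.368, 0.083], [0.55, -0.367, 0.084]]
306 [[0.534, -0.367, 0.089], [0.539, -0.369, 0.086], [0.541, -0.383, 0.057], [0.544, -0.367, 0.089], [0.55, -0.368, 0.088]]
312 [[0.534, -0.367, 0.092], [0.539, -0.368, 0.092], [0.541, -0.385, 0.058], [0.544, -0.367, 0.094], [0.549, -0.368, 0.092]]
318 [[0.534, -0.367, 0.097], [0.539, -0.367, 0.097], [0.541, -0.388, 0.057], [0.544, -0.368, 0.096], [0.549, -0.368, 0.097]]
324 [[0.534, -0.367, 0.101], [0.539, -0.367, 0.101], [0.541, -0.391, 0.058], [0.544, -0.367, 0.102], [0.549, -0.368, 0.101]]
330 [[0.535, -0.367, 0.106], [0.539, -0.367, 0.106], [0.54, -0.394, 0.058], [0.544, -0.367, 0.105], [0.549, -0.368, 0.105]]
336 [[0.535, -0.367, 0.11], [0.539, -0.367, 0.109], [0.54, -0.397, 0.058], [0.544, -0.367, 0.109], [0.548, -0.367, 0.11]]
342 [[0.538, -0.346, 0.148], [0.539, -0.367, 0.113], [0.54, -0.4, 0.058], [0.544, -0.346, 0.148], [0.547, -0.345, 0.15]]
```

```bash
python3 - <<'E'
from h import *
w=np.load('pics/w1.npz')['w']   # TCP (.53,.10,.26)
for v in range(276,330,4): print(v,w[v,[200,208,214,430,436,445]].round(3).tolist())
gripper_open(); st('open'); move_l([.5405,-.3791,.165],.12); im=get_image('wrist'); w=cloud(im)-state()['ee_pos']
for lo,hi in[(150,300),(350,500)]:
    q=w[:,lo:hi].reshape(-1,3); q=q[(q[:,2]>-.06)&(abs(q[:,1])<.03)&(abs(q[:,0])<.07)]; print('open tips rel TCP',len(q),np.percentile(q[:,2],[0,.5,2,5]).round(4),q[q[:,2]<np.percentile(q[:,2],2)].mean(0).round(4))
E
```

```text
276 [[0.396, 0.0, 0.001], [0.404, -0.0, -0.001], [0.412, 0.0, 0.001], [0.651, -0.0, -0.0], [0.657, 0.001, 0.002], [0.667, 0.0, 0.0]]
280 [[0.481, 0.112, 0.277], [0.484, 0.112, 0.278], [0.411, -0.004, 0.002], [0.651, -0.004, 0.002], [0.577, 0.111, 0.277], [0.581, 0.112, 0.278]]
284 [[0.482, 0.111, 0.281], [0.485, 0.112, 0.282], [0.486, 0.109, 0.276], [0.574, 0.11, 0.279], [0.576, 0.112, 0.282], [0.58, 0.112, 0.281]]
288 [[0.483, 0.112, 0.286], [0.485, 0.11, 0.282], [0.486, 0.108, 0.278], [0.575, 0.109, 0.279], [0.576, 0.11, 0.282], [0.578, 0.112, 0.286]]
292 [[0.484, 0.112, 0.29], [0.486, 0.11, 0.286], [0.487, 0.107, 0.278], [0.574, 0.107, 0.28], [0.575, 0.11, 0.286], [0.577, 0.112, 0.29]]
296 [[0.485, 0.111, 0.292], [0.487, 0.109, 0.287], [0.487, 0.105, 0.279], [0.574, 0.106, 0.281], [0.574, 0.11, 0.289], [0.577, 0.111, 0.292]]
300 [[0.485, 0.11, 0.292], [0.487, 0.108, 0.289], [0.487, 0.104, 0.279], [0.574, 0.105, 0.281], [0.574, 0.108, 0.289], [0.576, 0.111, 0.295]]
304 [[0.486, 0.11, 0.296], [0.487, 0.106, 0.288], [0.487, 0.103, 0.281], [0.575, 0.103, 0.281], [0.574, 0.107, 0.289],
[... 392 characters left out ...]
83], [0.575, 0.102, 0.29], [0.575, 0.108, 0.301]]
320 [[0.487, 0.106, 0.3], [0.487, 0.101, 0.291], [0.486, 0.096, 0.281], [0.574, 0.097, 0.283], [0.574, 0.101, 0.292], [0.575, 0.106, 0.301]]
324 [[0.487, 0.104, 0.3], [0.486, 0.099, 0.29], [0.487, 0.095, 0.283], [0.574, 0.095, 0.284], [0.574, 0.099, 0.291], [0.575, 0.105, 0.301]]
328 [[0.486, 0.102, 0.3], [0.487, 0.098, 0.291], [0.486, 0.093, 0.282], [0.574, 0.094, 0.284], [0.574, 0.098, 0.292], [0.574, 0.104, 0.302]]
open t6.9 ee [ 0.5405 -0.3791  0.047 ] F [-0.69  0.08 -1.09] gap 0.0878
open tips rel TCP 11895 [0.0154 0.0176 0.0212 0.0272] [-0.0451  0.007   0.0187]
open tips rel TCP 12630 [0.0153 0.0176 0.021  0.0277] [0.0461 0.0032 0.0187]
```

The measured fingertips are 15.5 mm behind (above) the TCP, not the stated 8 mm ahead. That explains the empty grasp, and nothing was disturbed. I'm lowering all tool heights by 23.5 mm.

```bash
sed -i 's/pick z//' h.py; python3 - <<'E'
from h import *
pick([.5405,-.379],.058,.0225,.044)
place(.070,.030,.0275,.044)
snap('wrist','p2.png')
pick([.462,-.354],.066,.0235,.036)
E
```

```text
wrist (np.float64(0.00019383619492010433), array([ 0.54063827, -0.37913585]), 0.0220088642090559, np.int32(2381), np.float64(0.05771856617715105)) scene (np.float64(0.0027733823337392034), array([ 0.54290009, -0.38038969]), 0.02256973832845688, np.int32(245), np.float64(0.05595171006910147))
near (np.float64(0.00016131129387725952), array([ 0.54063421, -0.37897459]), 0.02203177660703659, np.int32(4066), np.float64(0.05771852926300805))
closed t10.8 ee [ 0.5406 -0.3792  0.0225] F [ 0.16 -0.91 -0.61] gap 0.0434
lifted t12.2 ee [ 0.5403 -0.3789  0.1636] F [ 0.2  -0.13 -1.13] gap 0.0431
over t15.1 ee [0.6092 0.2061 0.165 ] F [ 0.72 -0.9  -0.86] gap 0.0435
down (expected z 0.0275) t19.9 ee [0.6093 0.2069 0.0274] F [-2.14 -0.7   5.24] gap 0.0433
released t21.9 ee [0.6086 0.2066 0.1635] F [ 0.12 -0.01  0.23] gap 0.0879
wrist (np.float64(0.0017467138672588056), array([ 0.46359137, -0.35327989]), 0.01807122863829136, np.int32(1706), np.float64(0.06642054730064928)) scene (np.float64(0.003563872693171555), array([ 0.46539617, -0.35291961]), 0.01971697434782982, np.int32(146), np.float64(0.06424214713268536))
near (np.float64(0.00010009599235598659), array([ 0.46363547, -0.35336974]), 0.01811392232775688, np.int32(2910), np.float64(0.0663845287842626))
closed t26.5 ee [ 0.4635 -0.3533  0.0235] F [ 0.08 -0.23  0.3 ] gap 0.0358
lifted t27.9 ee [ 0.4632 -0.353   0.1637] F [ 0.04  0.54 -2.5 ] gap 0.0353
```

View pics/p2.png

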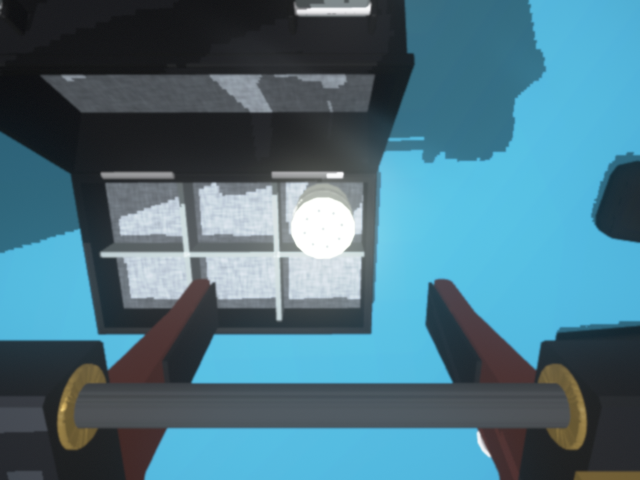

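The canister stands upright in the back +x cell (323,225). Continuing with the lenses.

```bash
python3 - <<'E'
from h import *
place(-.070,.030,.0285,.036)
pick([.5810,-.2255],.066,.0235,.036)
place(.070,-.030,.0285,.036)
snap('wrist','p3.png')
pick([.462,-.222],.066,.0235,.036)
place(-.070,-.030,.0285,.036)
E
```

```text
over t30.7 ee [0.4693 0.2115 0.165 ] F [ 0.12  0.67 -1.06] gap 0.0353
down (expected z 0.0285) t35.5 ee [0.4694 0.2123 0.0284] F [-2.47 -1.61  3.97] gap 0.0352
released t37.5 ee [0.4687 0.212  0.1637] F [-0.11  0.48  0.05] gap 0.0877
wrist (np.float64(0.0007345734590000065), array([ 0.5805642 , -0.22490866]), 0.01792241260409355, np.int32(1711), np.float64(0.0664547295203167)) scene (np.float64(0.001390708829883576), array([ 0.58238214, -0.22534588]), 0.019181398674845695, np.int32(187), np.float64(0.06462094291395176))
near (np.float64(8.481558742831275e-05), array([ 0.58048201, -0.22488774]), 0.01810479536652565, np.int32(2928), np.float64(0.06644194020956223))
closed t41.7 ee [ 0.5805 -0.2249  0.0235] F [-0.3  -0.31 -0.2 ] gap 0.0358
lifted t43.1 ee [ 0.5802 -0.2247  0.1637] F [ 1.    1.12 -1.44] gap 0.0352
over t45.0 ee [0.6068 0.1463 0.1649] F [ 0.18  0.48 -0.83] gap 0.0355
down (expected z 0.0285) t49.8 ee [0.607  0.1469 0.0284] F [-1.69 -0.33  3.33] gap 0.0354
released t51.8 ee [0.6063 0.1467 0.1635] F [ 0.17  0.25 -0.62] gap 0.0877
wrist (np.float64(0.0015631601963310927), array([ 0.46136713, -0.22057068]), 0.018118876963853836, np.int32(1711), np.float64(0.06648692276812931)) scene (np.float64(0.002937357320721197), array([ 0.46438771, -0.22028919]), 0.018736114725470543, np.int32(146), np.float64(0.0645075705296039))
near (np.float64(0.0002473057784547839), array([ 0.46152729, -0.22075912]), 0.018235649913549423, np.int32(2914), np.float64(0.06640215227446752))
closed t55.9 ee [ 0.4613 -0.2205  0.0234] F [-0.02  0.57  0.23] gap 0.0356
lifted t57.2 ee [ 0.461  -0.2204  0.1639] F [ 0.33  0.4  -2.01] gap 0.0355
over t59.1 ee [0.4669 0.1515 0.1649] F [ 1.    0.46 -1.25] gap 0.0352
down (expected z 0.0285) t64.0 ee [0.4671 0.1523 0.0284] F [-1.8  -0.77  4.01] gap 0.0356
released t66.0 ee [0.4664 0.1521 0.1637] F [-0.19  0.91 -0.51] gap 0.0878
```

```bash
python3 - <<'E'
from h import *
pick([.5435,-.124],.066,.0235,.036)
move_l([.5435,-.124,.165],.1,quat(YAW-.8))
place(0,-.030,.0285,.036,YAW-np.pi/2)
move_to([.53,.06,.26],quat(YAW)); st('x')
a=snap('wrist'); w=cloud(a)
c,s=np.cos(YAW),np.sin(YAW); d=w[...,:2]-C0; cx=c*d[...,0]+s*d[...,1]; cy=-s*d[...,0]+c*d[...,1]
for X in(-.07,0,.07):
  for Y in(-.03,.03):
    m=(abs(cx-X)<.033)&(abs(cy-Y)<.028)&(w[...,2]>.058); p=w[m]
    if m.sum()>50: 
        zz=p[:,2]; t=zz>np.percentile(zz,90)-.005
        print(X,Y,np.percentile(zz,[50,95]).round(4),'std',zz[t].std().round(4),np.median(cx[m]).round(4),np.median(cy[m]).round(4))
b=snap('scene')
w2=cloud(b)
for o in tops(w2,b['frame'],.05,.1): print(*o) if o[2][1]<.05 else 0
# lid plane & latches
m=(cy>.066)&(cy<.25)&(abs(cx)<.12)&(w[...,2]>.05); print('lid pts',m.sum(),np.nanmax(w[...,2][m]))
cv2.imwrite('pics/p4.png',np.hstack([cv2.resize(a['frame'],(400,300)),cv2.resize(b['frame'][130:310,380:620],(400,300))]))
np.savez('pics/p4.npz',w=w,w2=w2)
E
```

```text
wrist (np.float64(0.031504689955204515), array([ 0.56286812, -0.14884797]), 0.018064536154270172, np.int32(1631), np.float64(0.06638120418793816)) scene (np.float64(0.03470474631908839), array([ 0.56533873, -0.15097201]), 0.019054995849728584, np.int32(176), np.float64(0.06447321538030336))
near (np.float64(0.0002691313177993154), array([ 0.5631367 , -0.14883073]), 0.018032630905508995, np.int32(2906), np.float64(0.0664146131751259))
closed t69.6 ee [ 0.5629 -0.1488  0.0235] F [ 0.27 -0.52 -0.54] gap 0.0354
lifted t71.0 ee [ 0.5624 -0.1487  0.1638] F [ 0.57  0.08 -1.94] gap 0.0355
over t73.5 ee [0.5369 0.1489 0.1649] F [ 0.13 -0.03 -1.46] gap 0.0358
down (expected z 0.0285) t78.3 ee [0.5372 0.1496 0.0285] F [-1.62 -0.47  3.77] gap 0.0354
released t80.3 ee [0.5364 0.1494 0.1636] F [-0.38  0.45 -0.81] gap 0.0878
x t81.8 ee [0.5299 0.0601 0.2594] F [ 0.64  0.6  -0.23] gap 0.0878
-0.07 -0.03 [0.0715 0.0734] std 0.0011 -0.0687 -0.0303
-0.07 0.03 [0.0715 0.0735] std 0.0012 -0.068 0.0268
0 -0.03 [0.0715 0.0735] std 0.0011 -0.0005 -0.029
0.07 -0.03 [0.0714 0.0734] std 0.0011 0.0693 -0.0299
0.07 0.03 [0.0627 0.064 ] std 0.0009 0.0698 0.0268
[239. 186.] 167 [ 0.3757 -0.3588  0.0618  0.0683] (0.3722, -0.3615, 0.0194) [ 31. 130. 124.]
[330. 198.] 177 [ 0.4228 -0.1385  0.0619  0.0691] (0.4181, -0.1387, 0.0198) [ 93. 110.  17.]
[ 60. 285.] 2344 [ 0.6782 -0.676   0.078   0.0999] (0.6227, -0.7179, 0.1352) [42. 41. 39.]
[164. 237.] 346 [ 0.5496 -0.503   0.0704  0.0965] (0.5433, -0.5047, 0.0222) [ 70.  93. 116.]Traceback (most recent call last):
  File "<stdin>", line 18, in <module>
    res = np.fmax.reduce(a, axis=axis, out=out, **kwargs)
ValueError: zero-size array to reduction operation fmax which has no identity
```

Lens 3 had been knocked about 3 cm; it was re-found and packed. All five items read the right height in their cells. Next I measure the lid angle and the latches.

```bash
cat >> h.py <<'E'
def incase(w):
    d=w[...,:2]-C0; c,s=np.cos(YAW),np.sin(YAW)
    return np.stack([c*d[...,0]+s*d[...,1],-s*d[...,0]+c*d[...,1],w[...,2]],-1)
E
python3 - <<'E'
from h import *
fr=[]
for n in('scene','side'):
    im=snap(n); fr.append(im['frame']); p=incase(cloud(im))
    m=(abs(p[...,0])<.05)&(p[...,1]>.07)&(p[...,1]<.2)&(p[...,2]>.06)&(p[...,2]<.3); q=p[m]
    t=q[q[:,2]>np.percentile(q[:,2],98)]; print(n,len(q),'rim top',t.mean(0).round(4),'max z',q[:,2].max().round(4),'phi',np.arctan2(t[:,2].mean()-.04,-(t[:,1].mean()-.064)).round(3))
    for s in(-1,1):
        m=(abs(p[...,0]-s*.075)<.017)&(p[...,1]>.09)&(p[...,1]<.3)&(p[...,2]>.16)&(p[...,2]<.3); q=p[m]
        if len(q): print(' latch',s,len(q),'y',q[:,1].min().round(3),q[:,1].max().round(3),'z',q[:,2].min().round(3),q[:,2].max().round(3),q[q[:,2].argmax()].round(3))
cv2.imwrite('pics/p4.png',np.hstack([cv2.resize(fr[0][130:310,400:640],(400,300)),cv2.resize(fr[1][60:240,200:440],(400,300))]))
E
```

```text
scene 1209 rim top [0.0073 0.1253 0.1509] max z 0.1527 phi 2.076
 latch -1 123 y 0.138 0.152 z 0.16 0.19 [-0.069  0.146  0.19 ]
 latch 1 203 y 0.152 0.169 z 0.16 0.188 [0.073 0.159 0.188]
side 1286 rim top [-0.0028  0.1237  0.1535] max z 0.1543 phi 2.055
 latch -1 148 y 0.136 0.151 z 0.16 0.192 [-0.082  0.141  0.192]
 latch 1 142 y 0.15 0.166 z 0.16 0.19 [0.072 0.16  0.19 ]
```

View pics/p4.png

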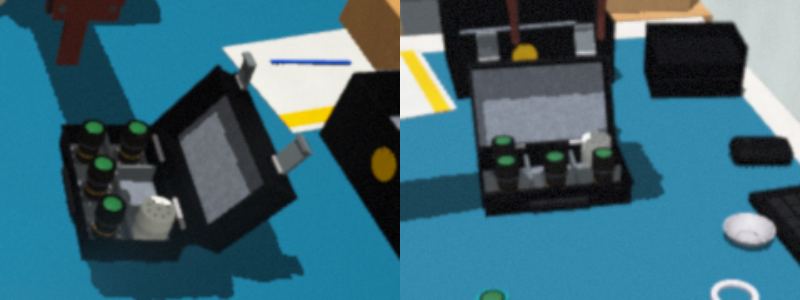

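```bash
cat > lid.py <<'E'
from h import *
T=.0155; q=quat(YAW-np.pi/2)
w=cloud(get_image('scene')); m=(w[...,2]>.14)&(w[...,1]>.36)&(w[...,1]<.50)&(abs(w[...,0]-.54)<.12); print('tall pts behind',m.sum(), w[m][:3])
close()
def tip(y,z,sp): move_l(case(0,y,z-T),sp,q)
move_l(case(0,-.05,.27),.2,q)
tip(.20,.27,.2); tip(.20,.105,.15); s=st('behind')
H=.0135; a=.105
def P(f): return .064-a*np.cos(f)+.05*np.sin(f)+H, .04+a*np.sin(f)+.05*np.cos(f)
for f in np.r_[np.arange(1.95,.19,-.15)]:
    y,z=P(f); tip(y,z,.06); s=state(); print('%.2f'%f,'t%.1f'%s['time'],s['ft_force'].round(1))
    if np.abs(s['ft_force']).max()>25: break
E
python3 lid.py
```

```text
tall pts behind 0 []
behind t87.8 ee [0.5463 0.3797 0.0911] F [-0.84 -0.21  0.43] gap 0.0006
1.95 t88.6 [-1.8 12.3 10.1]
1.80 t89.0 [0.7 9.2 6.5]
1.65 t89.5 [1.1 5.6 4.2]
1.50 t89.9 [0.1 1.1 0.3]
1.35 t90.4 [ 1.2 -0.3 -1.4]
1.20 t90.8 [0.2 0.3 0.3]
1.05 t91.2 [ 0.5 -0.3 -0.4]
0.90 t91.7 [-0.2  0.5  0.2]
0.75 t92.1 [-0.7 -0.6 -0.9]
0.60 t92.6 [ 0.4 -0.2 -0.6]
0.45 t93.0 [-0.2  0.6  0.7]
0.30 t93.5 [ 0.5  0.5 -1. ]
```

```bash
python3 - <<'E'
from h import *
a=snap('scene');b=snap('side')
for im in(a,b):
    p=incase(cloud(im)); m=(abs(abs(p[...,0])-.045)<.02)&(p[...,1]>-.12)&(p[...,1]<.2)&(p[...,2]>.06)&(p[...,2]<.3); q=p[m]
    for y in np.arange(-.1,.19,.02):
        z=q[abs(q[:,1]-y)<.005][:,2]
        if len(z): print('%.2f'%y,len(z),np.percentile(z,[2,50,98]).round(3))
    print()
cv2.imwrite('pics/p5.png',np.hstack([cv2.resize(a['frame'][130:310,400:640],(400,300)),cv2.resize(b['frame'][60:240,200:440],(400,300))]))
E
```

```text
-0.10 35 [0.088 0.223 0.241]
-0.08 98 [0.095 0.225 0.242]
-0.06 101 [0.079 0.099 0.235]
-0.04 201 [0.112 0.123 0.294]
-0.02 256 [0.116 0.212 0.298]
0.00 201 [0.11  0.219 0.298]
0.02 143 [0.103 0.212 0.291]
0.04 125 [0.096 0.099 0.216]
0.06 179 [0.089 0.094 0.241]
0.08 39 [0.084 0.228 0.241]

-0.10 60 [0.092 0.23  0.244]
-0.08 32 [0.101 0.242 0.244]
-0.06 112 [0.08  0.086 0.109]
-0.04 267 [0.063 0.12  0.22 ]
-0.02 88 [0.12  0.224 0.3  ]
0.00 50 [0.114 0.117 0.299]
0.02 27 [0.108 0.109 0.224]
0.04 20 [0.101 0.103 0.218]
0.06 45 [0.094 0.225 0.245]
0.08 9 [0.089 0.09  0.244]
```

View pics/p5.png

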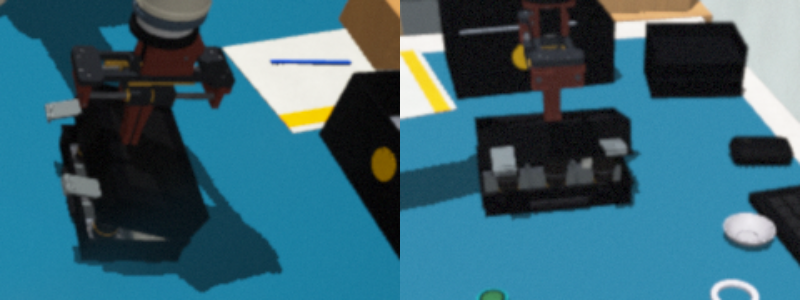

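The lid is following the finger at about 0.3 rad. I'll finish slowly.

```bash
cat > lid2.py <<'E'
from h import *
T=.0155; q=quat(YAW-np.pi/2); H=.0135; a=.105
def tip(y,z,sp): move_l(case(0,y,z-T),sp,q)
def P(f): return .064-a*np.cos(f)+.05*np.sin(f)+H, .04+a*np.sin(f)+.05*np.cos(f)
for f in [.22,.15,.1,.06,.03,.01,0]:
    y,z=P(f); tip(y,z,.02); s=state(); print(f,'t%.1f'%s['time'],s['ft_force'].round(1))
while z>.083 and s['ft_force'][2]<12:
    z-=.001; tip(y,z,.02); hold(.1); s=state(); print('z %.4f'%z,s['ee_pos'][2].round(4),s['ft_force'].round(1))
tip(y,.16,.1); move_l(case(0,-.16,.2),.2); move_to(case(0,-.16,.26),quat(YAW)); st('up')
fr=[]
for n in('scene','side'):
    im=snap(n); fr.append(im['frame']); p=incase(cloud(im)); q=p[(abs(p[...,0])<.1)&(abs(p[...,1])<.055)&(p[...,2]>.05)&(p[...,2]<.15)]
    for y in(-.05,0,.05): print(n,'lid top z at',y,np.median(q[abs(q[:,1]-y)<.008][:,2]).round(4))
    for s in(-1,1):
        q=p[(abs(p[...,0]-s*.075)<.013)&(p[...,1]>-.13)&(p[...,1]<-.067)&(p[...,2]>.01)&(p[...,2]<.12)]; i=q[:,1].argsort()
        print(' latch',s,q[i[::max(1,len(i)//8)]].round(3).tolist())
cv2.imwrite('pics/p6.png',np.hstack([cv2.resize(fr[0][130:310,400:640],(400,300)),cv2.resize(fr[1][60:240,200:440],(400,300))]))
E
python3 lid2.py
```

```text
0.22 t94.2 [-0.2  0.4 -0.2]
0.15 t94.7 [ 0.8 -0.5  0.5]
0.1 t95.2 [-1.2 -0.5 -0. ]
0.06 t95.6 [-0.6  0.2  0.3]
0.03 t95.9 [ 0.2 -0.9 -0.4]
0.01 t96.2 [-0.2  0.7 -0.1]
0 t96.4 [0.4 0.1 0.1]
z 0.0890 0.074 [-0.9 -0.4  4.1]
z 0.0880 0.074 [-3.9 -0.5  9.4]
z 0.0870 0.0739 [-5.5 -1.7 12.9]
up t100.6 ee [0.5318 0.0201 0.2596] F [-0.12 -0.73 -0.12] gap 0.0002
scene lid top z at -0.05 0.0881
scene lid top z at 0 0.0888
scene lid top z at 0.05 0.088
 latch -1 [[-0.064, -0.11, 0.045], [-0.077, -0.104, 0.046], [-0.086, -0.099, 0.047], [-0.063, -0.094, 0.044], [-0.064, -0.088, 0.056], [-0.067, -0.084, 0.056], [-0.078, -0.078, 0.061], [-0.084, -0.073, 0.065], [-0.088, -0.067, 0.059]]
 latch 1 [[0.064, -0.114, 0.061], [0.068, -0.11, 0.062], [0.07, -0.104, 0.061], [0.083, -0.098, 0.064], [0.085, -0.092, 0.063], [0.07, -0.085, 0.062], [0.071, -0.079, 0.063], [0.086, -0.074, 0.065], [0.066, -0.068, 0.028]]
side lid top z at -0.05 0.0912
side lid top z at 0 0.0922
side lid top z at 0.05 0.0916
 latch -1 [[-0.067, -0.11, 0.047], [-0.067, -0.106, 0.04], [-0.074, -0.103, 0.035], [-0.082, -0.097, 0.052], [-0.072, -0.092, 0.055], [-0.064, -0.087, 0.059], [-0.066, -0.081, 0.061], [-0.063, -0.076, 0.066], [-0.08, -0.068, 0.065]]
 latch 1 [[0.083, -0.115, 0.064], [0.068, -0.113, 0.065], [0.073, -0.112, 0.066], [0.071, -0.106, 0.065], [0.075, -0.099, 0.066], [0.074, -0.092, 0.067], [0.071, -0.083, 0.065], [0.087, -0.076, 0.065], [0.081, -0.068, 0.066]]
```

View pics/p6.png

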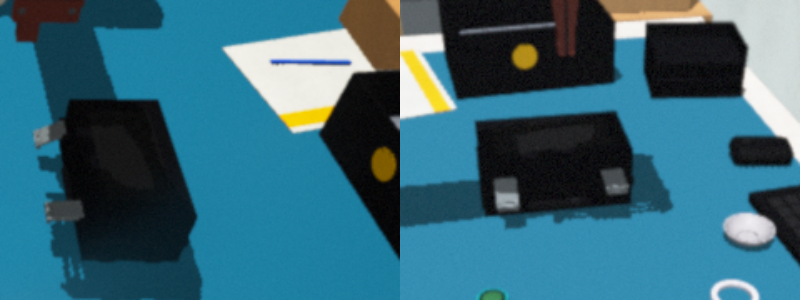

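```bash
cat > latch.py <<'E'
from h import *
T=.0155; q=quat(YAW); r=.034; D=.012
for sx in(-.075,.075):
    def tip(y,z,sp): move_l(case(sx,y,z-T),sp,q)
    def P(a,o=.004): return -.071-r*np.sin(a)-o*np.cos(a)-D, .062-r*np.cos(a)+o*np.sin(a)
    move_l(case(sx,-.16,.2),.2,q)
    y,z=P(1.75); tip(y,.12,.15)
    for a in np.r_[np.arange(1.75,.1,-.2),.03]:
        y,z=P(a); tip(y,z,.04); s=state(); print('%.2f'%a,'t%.1f'%s['time'],s['ft_force'].round(1))
        if np.abs(s['ft_force']).max()>30: break
    y0=y
    while y<y0+.008 and abs(s['ft_force'][1])<12:
        y+=.001; tip(y,z,.02); hold(.1); s=state()
    print('pressed: advance %.3f'%(y-y0),s['ft_force'].round(1))
    tip(y-.05,z,.1); tip(y-.05,.2,.15)
move_to([.40,-.02,.27],q); st('up')
fr=[]
for n in('scene','side'):
    im=snap(n); fr.append(im['frame']); p=incase(cloud(im)); g=p[(abs(p[...,0])<.1)&(abs(p[...,1])<.055)&(p[...,2]>.05)&(p[...,2]<.15)]
    print(n,'lid top',[np.median(g[abs(g[:,1]-y)<.008][:,2]).round(4) for y in(-.05,0,.05)])
    for s in(-1,1):
        k=p[(abs(p[...,0]-s*.075)<.013)&(p[...,1]>-.14)&(p[...,1]<-.067)&(p[...,2]>.012)&(p[...,2]<.075)]
        print(' latch',s,len(k),[(z.round(3),np.percentile(k[abs(k[:,2]-z)<.004][:,1],[5,50]).round(4).tolist()) for z in(.025,.035,.045,.055,.065) if (abs(k[:,2]-z)<.004).any()])
cv2.imwrite('pics/p7.png',np.hstack([cv2.resize(fr[0][130:310,400:640],(400,300)),cv2.resize(fr[1][90:210,220:380],(400,300))]))
E
python3 latch.py
```

```text
1.75 t103.5 [-0.  -0.6  0.1]
1.55 t103.9 [ 1.1 -0.1 -0.2]
1.35 t104.2 [ 1.1 -0.5 -0.6]
1.15 t104.5 [0.7 0.9 0.2]
0.95 t104.8 [-0.8  0.2 -0.4]
0.75 t105.2 [ 0.4 -0.3  0.8]
0.55 t105.5 [ 0.3 -0.3 -0.6]
0.35 t105.8 [-0.2  0.3 -1. ]
0.15 t106.1 [-0.2 -0.7  0.3]
0.03 t106.4 [-0.8  0.  -0.5]
pressed: advance 0.004 [ -1.  -12.8   1.1]
1.75 t112.8 [ 0.3 -0.4  0.3]
1.55 t113.2 [0.8 0.1 0.7]
1.35 t113.5 [-0.4  0.   0.1]
1.15 t113.8 [-0.2 -0.2  0.2]
0.95 t114.1 [-0.2 -1.2 -0.2]
0.75 t114.5 [ 0.8 -0.6  0. ]
0.55 t114.8 [-0.3 -0.3 -0. ]
0.35 t115.1 [-0.5  0.6  0.1]
0.15 t115.4 [ 0.3 -0.  -0.4]
0.03 t115.7 [0.2 0.6 0.5]
pressed: advance 0.006 [ -1.4 -14.9   1.5]
up t120.7 ee [ 0.4004 -0.0199  0.2692] F [-0.15 -0.29 -1.16] gap -0.0000
scene lid top [np.float64(0.088), np.float64(0.0888), np.float64(0.0879)]Traceback (most recent call last):
  File "latch.py", line 23, in <module>
    print(' latch',s,len(k),[(z.round(3),np.percentile(k[abs(k[:,2]-z)<.004][:,1],[5,50]).round(4).tolist()) for z in(.025,.035,.045,.055,.065) if (abs(k[:,2]-z)<.004).any()])
                              ^^^^^^^
AttributeError: 'float' object has no attribute 'round'
```

```bash
sed -n '/^fr=/,$p' latch.py | sed 's/z.round(3)/z/' > chk.py; sed -i '1i from h import *' chk.py; python3 chk.py; python3 - <<'E'
from h import *
move_to([.53,-.06,.26],quat(YAW+np.pi)) if False else None
im=snap('scene'); 
for o in tops(cloud(im),im['frame'],.05,.1): print(o[0],o[2]) if o[2][1]<.05 else 0
E
```

```text
scene lid top [np.float64(0.0879), np.float64(0.0888), np.float64(0.088)]
 latch -1 71 [(0.025, [-0.0776, -0.0765]), (0.035, [-0.0763, -0.0755]), (0.045, [-0.0763, -0.0758]), (0.055, [-0.0763, -0.0759]), (0.065, [-0.0759, -0.0733])]
 latch 1 89 [(0.025, [-0.077, -0.0761]), (0.035, [-0.0769, -0.0756]), (0.045, [-0.0756, -0.0753]), (0.055, [-0.0755, -0.0752]), (0.065, [-0.0756, -0.0736])]
side lid top [np.float64(0.0914), np.float64(0.0922), np.float64(0.0915)]
 latch -1 198 [(0.025, [-0.0775, -0.0757]), (0.035, [-0.0788, -0.0748]), (0.045, [-0.0773, -0.075]), (0.055, [-0.0775, -0.074]), (0.065, [-0.0767, -0.0738])]
 latch 1 179 [(0.025, [-0.0771, -0.0751]), (0.035, [-0.0781, -0.0742]), (0.045, [-0.0764, -0.0744]), (0.055, [-0.0766, -0.0745]), (0.065, [-0.0769, -0.0741])]
[239. 186.] [ 0.3759 -0.3588  0.0618  0.0695]
[330. 198.] [ 0.4228 -0.1388  0.0621  0.0684]
[ 60. 285.] [ 0.6784 -0.6761  0.0778  0.0999]
[164. 237.] [ 0.5498 -0.5029  0.0706  0.0958]
```

View pics/p7.png

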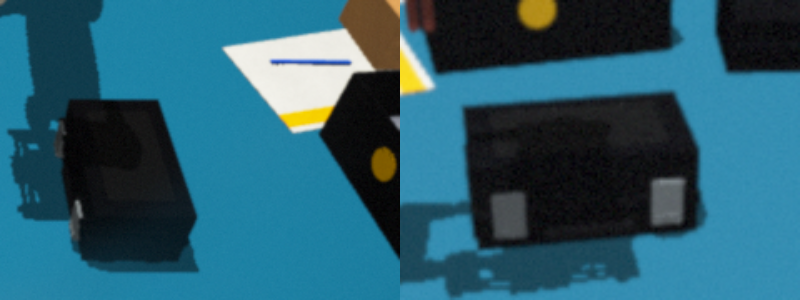

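```bash
python3 -c "
from h import *
print(job_done()); print(state()['time'])"
```

```text
the job is handed in; nothing more can be done
None
the job is handed in; nothing more can be done
```

The job is handed in, at about 121 s of the 208 s allowed. The four dark lens assemblies and the white canister are in the case, the lid is shut and both latches are pressed flat.

**Packing:** Each item stands upright in its own cell, and the back centre cell is empty. With the lid still open, the wrist camera read the lens tops at about 71.5 mm and the canister at 63 mm, which fits items standing on the 5 mm floor. The fifth lens was not there this time.

**Lid and latches:** The lid was guided slowly down and pressed with about 13 N. Its top reads level, at 88–89 mm in one camera and 91–92 mm in the other, against the expected 90 mm. Both latch faces read vertical to within about 1–2 mm over their length, after being pressed with 13–15 N. No separate force check confirmed that the hooks hold.

**What didn't go as described:**
- **Fingertips:** they are about 15.5 mm behind the tool point, not 8 mm ahead as stated. My first grasp therefore closed just above the canister; I corrected the heights and nothing was disturbed.
- **Knocked lens:** lens 3 was moved about 3 cm before I picked it, so I found it again and packed it.
- **Grip:** I saw no sign of it slackening.

**Bystanders:** the yellow and turquoise look-alikes and the solvent bottle measured where they were at the start. I saw no contact with the other bystanders, but I did not re-measure them.

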